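Push the retaining clip onto the tensioner stud

TASK

Fit the retaining clip on the sprung roller stud of the small belt tensioner: lift the clip by its upright tab and push it sideways, mouth first, into the groove near the top of the stud until it snaps fully home, pressing gently enough that the sprung slide is never driven onto its stop. Then, still holding the tab, tug the clip straight back until the slide follows a few millimetres to prove that it holds, and let go, leaving the clip in the groove and the slide back at rest. Do not knock over the white jar or the pot of swabs.

Things in the scene. Friction and masses are not known exactly. Their poses are not given: they have to be found in the camera images.
- clip: Steel spring clip lying flat, 62 x 31 x 6 mm, 0.07 to 0.12 kg. Origin: underside, on the axis of its seat. +x points out of the open mouth (push this way), z up. Cross bar x -17 to -10 mm, its front face the bottom of the seat; two sprung prongs reach to x +18 mm with flared ends; their inner noses (x +9 mm) leave a throat of 11 mm. Raised black tab behind: see clip_tab.
- clip_tab (a point): Grip point on the clip, 32 mm behind its origin (clip x -32, y 0) and 26 mm above its underside: middle of the upright black tab, a block 20 mm long in clip x, 10 mm thick in clip y, top 40 mm above the underside. Pinch it from above across the 10 mm. Axes as the clip's.
- prong_left (a joint): outward swing of the clip's +y prong, rad: 0 relaxed (sprung shut), about 0.14 while the stud forces it open, 0.2 at its limit
- prong_right (a joint): the same for the clip's -y prong, 0 relaxed
- plate: Tensioner's grey base plate, 200 x 110 x 10 mm, fixed to the bench. Origin: centre of its underside, z up, +x along its length, away from the robot within 0.3 rad: the slide's travel and the way to push the clip on. The aluminium slide housing on it (106 x 100 mm, top 40 mm above the bench) was bolted down anywhere in its slots: its place along x is not measured, see groove_mid.
- groove_mid (a point): Point on the plate's axis at plate x +20, y 0, z 59 mm, axes as the plate's: where the clip's origin belongs on average. The stud's real axis at rest is up to 10 mm before or behind it along x (unmeasured: feel for it), at y 0. The clip first touches with its origin 18 mm short of the stud's axis; seated they coincide within 3 mm.
- roller_top (a point): Point on the plate axis at plate x +20, y 0, z 50 mm, the height of the roller's top. Roller of diameter 38 mm. Above it a stud of diameter 24 mm, top at z 74.5 mm, with a groove of diameter 18 mm from z 57.5 to 66.5 mm, flanks bevelled out to 56 and 68 mm at the rim. The 6 mm clip goes in with its underside near z 59 mm, level; over 2 mm too high or low it jams.
- carriage (a joint): Displacement of the sprung slide with the stud along plate x, m: 0 at rest, + away from the robot, - towards it; centred by 1 N per mm both ways, hard stops at +-14 mm. The clip snaps on at roughly 5 to 11 N of push (friction varies), 1 mm of yield per N; the push then suddenly drops to near 0. Pushing on till it rises to 5 N seats it fully. Seated, it bears a tug of 4 N, not 6.
- jar: White screw-cap jar, 36 mm in diameter, 69 mm high, standing loose; origin under its centre, z up.
- pot: White pot with cotton swabs, 58 mm in diameter, 84 mm high, standing loose; origin under its centre, z up.
Not all that is in view belongs to the job. Leave any orange or red look-alike of the clip alone.

How it is judged:
By the outcome, as a careful person would: the job done as asked, in the order asked, and still so for the second after the job is handed in, with the robot touching nothing.
It also fails if it takes over 67 s, if anything falls off the work surface, if the arm or the gripper's body presses on something with over 40 N, if the wrist force passes 120 N, or if a joint passes its speed limit or range.

ROBOT

A 7-joint arm with a two-finger parallel gripper is mounted at the origin on a cart in front of the work surface, level with it; the furniture and walls round the work are solid. World frame = base frame: x ahead of the robot, y to its left, z up, the work surface at z = 0. Lengths are in m, angles in degrees, forces in N, time in s.
With the tool pointing down it reaches from about 0.4 to 0.9 m from the base axis. Payload 5.5 kg.
Tool frame: the origin (TCP) lies at the centre of the arm's flange, where the gripper is bolted on; the fingertips stand 178 mm ahead of it and the grasp point (between the pads) lies 159 mm ahead of it (robot.pinch_z is the distance from the TCP to the grasp point, in m); z points along the fingers, x is the direction in which the jaws open and shut, and the axes are right-handed (so a half turn about z gives the same grasp; the last joint's range is limited). The gripper opens to 92 mm and grips with 3 to 60 N. Pads are 19 mm wide; open, the fingers measure 130 mm over their backs; the gripper's body (75 mm by 190 mm) begins 47 mm behind the grasp point.
Start: joints at [-62.154, 28.699, -24.465, 88.831, 12.651, 65.22, -12.049], TCP at [0.144, 0.634, 0.405] pointing down, gripper open.
Joint ranges: [-164.97, 164.97], [-17.58, 116.51], [-87.97, 89.64], [11.32, 138.91], [-80.73, 260.73], [10.89, 115.49], [-147.41, 147.41]. Speed limits (degrees/s): [147.25, 147.25, 180, 180, 180, 180, 180].

INTERFACE

Orientations are given as [roll, pitch, yaw] about the fixed x, y, z axes, in that order (R = Rz(yaw) Ry(pitch) Rx(roll)).
In Python, from workcell import robot gives the robot as it stands.
- The arm moves only by the tool step_arm, never from a script. Its argument "series" is a list of rows, each an object of numbers: "gripper": the closure, from 0 (fully open) to 1 (shut); "tx", "ty", "tz": the shift along the tool's x, y, z in units of 500 mm (1.0 is 500 mm); "roll": the turn about the tool's z in units of pi/2 rad (1.0 is pi/2 rad). A call has exactly 8 rows; each row shifts and turns the commanded pose from where the row before left it, along the tool's axes as they then stand; what a row does not reach is not made up. A row lasts 1/10 s, in which the tool goes at most 50 mm and 8.59 degrees, less where a joint would pass 70% of its speed; a pose out of reach is approached as far as the arm can. A call with a number of a shift or a turn outside -1 to 1 is refused whole. A call with a gripper value outside its range is refused whole. The fingers move at their own pace and stop on an object; "squeeze" is the grip in N (left out, the last holds). Time passes only in rows, so rows that do not move let the fingers close, or fill a call up. It gives the time, the measured TCP pose, the force and the opening at its end, in the units of the state.
- robot.state(): the state, without advancing time (a new reading comes with each control period).
- robot.get_image(name): name is "scene" or "top" or "wrist"; returns a dict with "color" (400x640x3 uint8, red, green, blue), "fx", "fy", "cx", "cy" (pixels), "R" (3x3) and "t" (3): a world point X has camera coordinates R X + t; the wrist camera has in their place "T_tool_cam" (4x4, takes a point from camera to tool coordinates, whose origin is the TCP and whose axes are the tool frame's). Camera axes: x right, y down, z forward; pixel columns grow to the right and rows downward; lengths in m; the calibration is good to about 2 mm. A picture is of the moment at which its call begins: read the wrist's pose just before it. There is no depth.
- robot.finish_job(): hands the job in, once; it reports no verdict.
The state is a dict: "clock": time; "joints": joint angles; "dq": joint speeds; "joint_torque": joint torques, N m; "tool_pos": TCP position; "orientation": TCP orientation; "force": force on the tool from outside, world axes, zero at the start; "ft_torque": the same for the moment, N m; "grip_width": finger opening in m.
Only numpy, scipy, OpenCV 4.12 (cv2) and the standard library are available. Lean on these libraries where they do the work, as an engineer would, in place of code of your own. Each camera call takes 0.05 s, during which the arm holds its last target.

## Working session

There is one attempt and no reset: what is moved stays moved. The work goes in short steps, Python scripts to look and compute and a tool call to move; the robot and the scene stay as the last step left them, time stands still between calls to the robot, and variables do not carry over. Pictures are saved under pics/ and viewed, and the job is handed in when it is done.

Besides the shell and the picture viewer there is one more tool, called as name([rows], argument=value, ...), one row to a line, values as JSON. step_arm: Moves the arm, as the interface text tells. Its arguments: {"type":"object","properties":{"series":{"type":"array"},"squeeze":{"type":"number"}},"required":["series"]}

```bash
mkdir -p pics; ls; cat > h.py <<'E'
import numpy as np,cv2,json,pickle
from workcell import robot
def snap(n,f):
    s=robot.state();im=robot.get_image(n);cv2.imwrite(f'pics/{f}.png',im['color'][:,:,::-1]);pickle.dump((s,im),open(f'pics/{f}.pkl','wb'));return s,im
def load(f): return pickle.load(open(f'pics/{f}.pkl','rb'))
from scipy.spatial.transform import Rotation as Ro
def ray(s,im,u,v):
    d=np.array([(u-im['cx'])/im['fx'],(v-im['cy'])/im['fy'],1.])
    if 'T_tool_cam' in im:
        T=np.array(im['T_tool_cam']);Rw=Ro.from_euler('xyz',s['orientation'],degrees=True).as_matrix()
        return Rw@T[:3,3]+np.array(s['tool_pos']),Rw@T[:3,:3]@d
    R=np.array(im['R']);t=np.array(im['t']);return -R.T@t,R.T@d
def onz(s,im,u,v,z):
    o,d=ray(s,im,u,v);return o+d*(z-o[2])/d[2]
def proj(s,im,X):
    if 'T_tool_cam' in im:
        T=np.array(im['T_tool_cam']);Rw=Ro.from_euler('xyz',s['orientation'],degrees=True).as_matrix()
        c=T[:3,:3].T@(Rw.T@(np.array(X)-s['tool_pos'])-T[:3,3])
    else: c=np.array(im['R'])@X+im['t']
    return im['fx']*c[0]/c[2]+im['cx'],im['fy']*c[1]/c[2]+im['cy']
E
python3 - <<'E'
from h import *
for n in('scene','top','wrist'):
    s,im=snap(n,n+'0');print(n,[ (k,np.round(v,3).tolist()) for k,v in im.items() if k!='color'])
print(s,robot.pinch_z)
E
```

```text
pics
scene [('fx', 454.952), ('fy', 454.952), ('cx', 319.43), ('cy', 201.829), ('R', [[0.728, -0.686, 0.005], [-0.52, -0.556, -0.649], [0.447, 0.47, -0.761]]), ('t', [-0.447, 0.354, 0.771])]
top [('fx', 492.527), ('fy', 492.527), ('cx', 317.909), ('cy', 199.08), ('R', [[0.008, -1.0, 0.007], [-0.997, -0.008, -0.074], [0.074, -0.006, -0.997]]), ('t', [-0.015, 0.598, 1.288])]
wrist [('fx', 307.532), ('fy', 307.532), ('cx', 316.153), ('cy', 199.233), ('T_tool_cam', [[1.0, -0.001, -0.001, 0.0], [0.001, 0.951, 0.308, -0.084], [0.001, -0.308, 0.951, 0.02], [0.0, 0.0, 0.0, 1.0]])]
{'clock': 0.1, 'joints': array([-62.15493111,  28.74762188, -24.45336018,  88.88577018,
        12.65276139,  65.21723232, -12.04831736]), 'dq': array([-0.00969429, -0.08323496, -0.09367701, -0.0883602 ,  0.02644833,
        0.07234004, -0.0203527 ]), 'joint_torque': array([-9.83104343e-03, -5.67875469e+01, -5.83801389e+00, -2.79915369e+01,
       -6.90279691e-02,  2.41443585e-02,  3.29214834e-05]), 'tool_pos': array([0.14360797, 0.63361583, 0.4037872 ]), 'orientation': array([-1.79998253e+02,  9.71685403e-02,  7.72389612e+01]), 'force': array([ 0.19249651, -0.07512572,  0.70311561]), 'ft_torque': array([ 0.04571358,  0.01205171, -0.06789592]), 'grip_width': 0.09177720939511602} 0.1592
```

View pics/scene0.png

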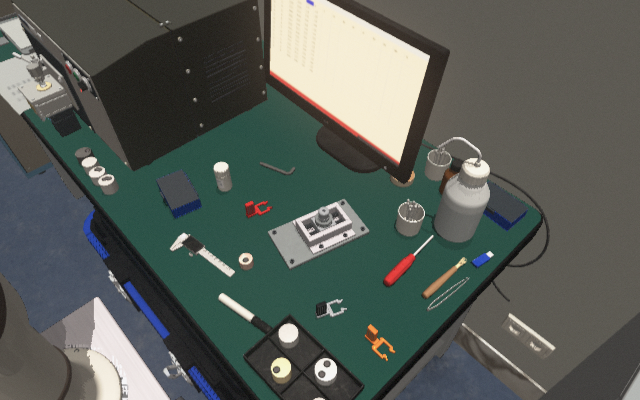

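View pics/top0.png

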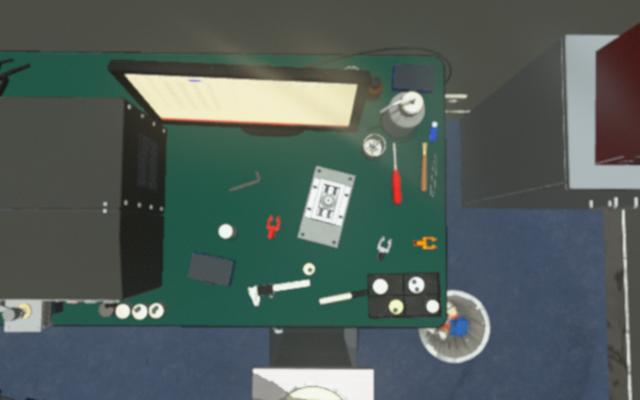

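View pics/wrist0.png

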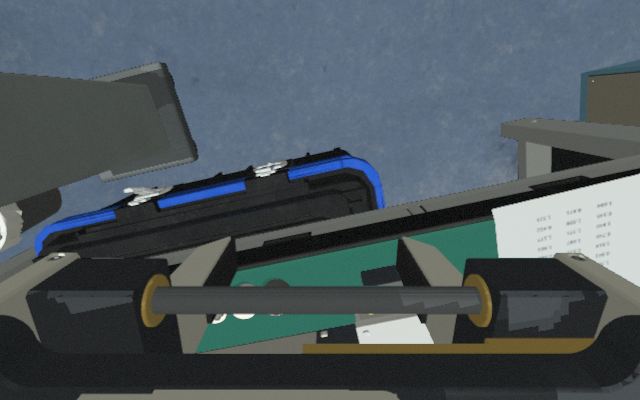

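```bash
python3 - <<'E'
from h import *
s,im=load('top0');c=im['color'][:,:,::-1]
cv2.imwrite('pics/topz.png',cv2.resize(c[150:280,270:450],(780,563),interpolation=cv2.INTER_CUBIC))
s2,im2=load('scene0');c=im2['color'][:,:,::-1]
cv2.imwrite('pics/scz.png',cv2.resize(c[190:330,260:420],(800,700),interpolation=cv2.INTER_CUBIC)[:600])
for n,u,v,z in [('clip',385,245,0),('plate tl',316,166,.01),('tr',355,175,.01),('bl',299,240,.01),('br',337,247,.01),('jar',226,231,.069),('pot',374,146,.084),('orange',425,243,0),('boxcorner',165,155,.2),('boxtop',128,100,.3),('boxbot',125,298,.3),('screenL',160,122,0.15),('screenR',365,128,.15),('bottletop',412,101,.2)]:
    print(n,onz(s,im,u,v,z).round(3))
o,d=ray(s,im,128,298)
E
```

```text
clip [ 0.478 -0.191  0.   ]
plate tl [ 0.689 -0.004  0.01 ]
tr [ 0.665 -0.109  0.01 ]
bl [0.49 0.04 0.01]
br [ 0.472 -0.062  0.01 ]
jar [0.511 0.224 0.069]
pot [ 0.731 -0.152  0.084]
orange [ 0.484 -0.299  0.   ]
boxcorner [0.684 0.345 0.2  ]
boxtop [0.785 0.396 0.3  ]
boxbot [0.37  0.387 0.3  ]
screenL [0.773 0.375 0.15 ]
screenR [ 0.763 -0.122  0.15 ]
bottletop [ 0.817 -0.227  0.2  ]
```

View pics/topz.png

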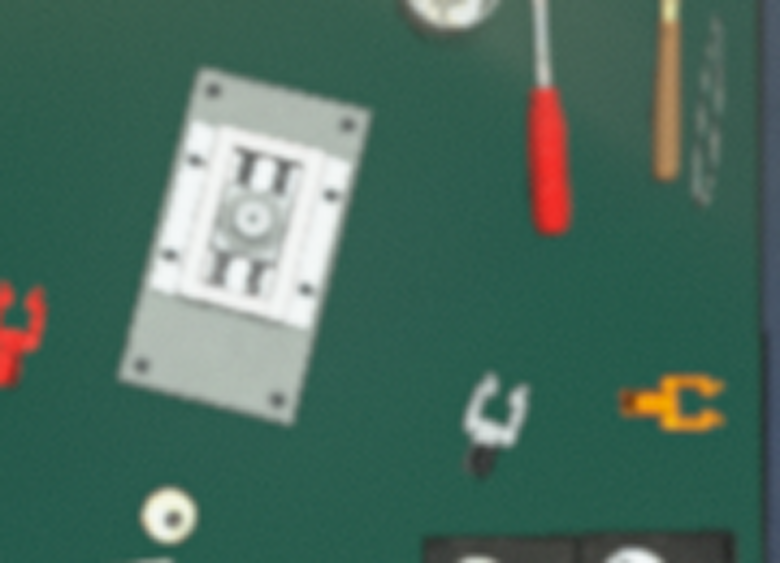

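View pics/scz.png

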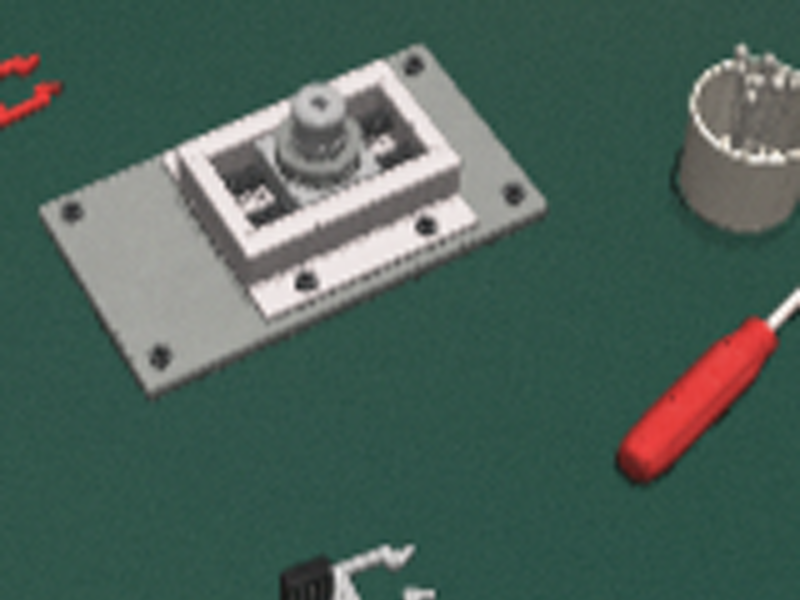

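```bash
cat >> h.py <<'E'
def tri(a,ua,b,ub):
    o1,d1=ray(*a,*ua);o2,d2=ray(*b,*ub)
    A=np.array([d1,-d2]).T;k=np.linalg.lstsq(A,o2-o1,rcond=None)[0]
    p=o1+k[0]*d1;q=o2+k[1]*d2;return ((p+q)/2).round(4),np.linalg.norm(p-q).round(4)
def delta(dx,dy,yaw):
    y=np.radians(yaw);return dx*np.cos(y)+dy*np.sin(y),dx*np.sin(y)-dy*np.cos(y)
E
python3 - <<'E'
from h import *
a=load('top0');b=load('scene0')
print(tri(a,(125,298),b,(95,60)),tri(a,(163,293),b,(136,168)))
print('screen',tri(a,(372,75),b,(447,47)))
yaw=77.24
P=[(.144,.634),(.2,.45),(.27,.3),(.36,.2),(.44,-.15)]
for p,q in zip(P,P[1:]): print(np.array(delta(q[0]-p[0],q[1]-p[1],yaw))/.5, np.hypot(q[0]-p[0],q[1]-p[1]))
E
```

```text
(array([0.3775, 0.3722, 0.3367]), np.float64(0.0053)) (array([0.362 , 0.379 , 0.0525]), np.float64(0.0221))
screen (array([ 0.8112, -0.1094,  0.3984]), np.float64(0.0023))
[-0.33417462  0.19051332] 0.19233304448274094
[-0.26166966  0.20280283] 0.1655294535724685
[-0.15530458  0.21972821] 0.13453624047073706
[-0.64737382  0.31065597] 0.3590264614203248
```

step_arm([
  {"tx": -0.066, "ty": 0.038},
  {"tx": -0.066, "ty": 0.038},
  {"tx": -0.066, "ty": 0.038},
  {"tx": -0.066, "ty": 0.038},
  {"tx": -0.066, "ty": 0.038},
  {"tx": -0.065, "ty": 0.05},
  {"tx": -0.065, "ty": 0.05},
  {"tx": -0.065, "ty": 0.05},
])

```text
invalid input at $.series[0]: expected keys gripper, tx, ty, tz, roll
```

step_arm([
  {"tx": -0.065, "ty": 0.05},
  {"tx": -0.052, "ty": 0.073},
  {"tx": -0.052, "ty": 0.073},
  {"tx": -0.052, "ty": 0.073},
  {"tx": -0.08, "ty": 0.038},
  {"tx": -0.08, "ty": 0.038},
  {"tx": -0.08, "ty": 0.038},
  {"tx": -0.08, "ty": 0.038},
])

```text
invalid input at $.series[0]: expected keys gripper, tx, ty, tz, roll
```

step_arm([
  {"tx": -0.08, "ty": 0.038},
  {"tx": -0.08, "ty": 0.038},
  {"tx": -0.08, "ty": 0.038},
  {"tx": -0.08, "ty": 0.038},
  {"tx": 0},
  {"tx": 0},
  {"tx": 0},
  {"tx": 0},
])

```text
invalid input at $.series[0]: expected keys gripper, tx, ty, tz, roll
```

```bash
python3 - <<'E'
from h import *
s,im=snap('wrist','w1');print(s['clock'],s['tool_pos'],s['orientation'],s['joints'].round(1))
E
```

```text
0.15 [0.14358869 0.63365452 0.4038925 ] [-1.79996439e+02  8.73119009e-02  7.72394370e+01] [-62.2  28.7 -24.5  88.9  12.7  65.2 -12. ]
```

View pics/w1.png

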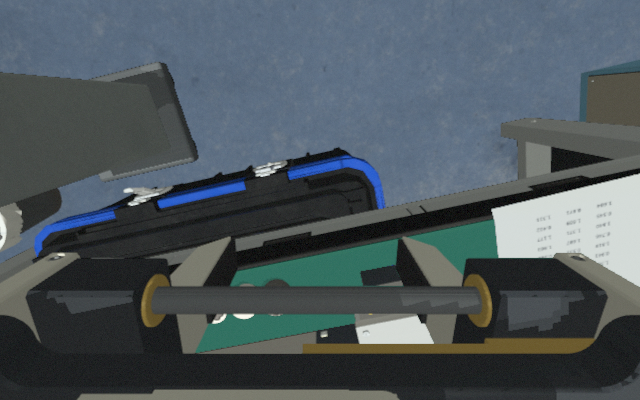

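step_arm([
  {"gripper": 0, "tx": -0.066, "ty": 0.038, "tz": 0, "roll": 0},
  {"gripper": 0, "tx": -0.066, "ty": 0.038, "tz": 0, "roll": 0},
  {"gripper": 0, "tx": -0.066, "ty": 0.038, "tz": 0, "roll": 0},
  {"gripper": 0, "tx": -0.066, "ty": 0.038, "tz": 0, "roll": 0},
  {"gripper": 0, "tx": -0.066, "ty": 0.038, "tz": 0, "roll": 0},
  {"gripper": 0, "tx": -0.065, "ty": 0.05, "tz": 0, "roll": 0},
  {"gripper": 0, "tx": -0.065, "ty": 0.05, "tz": 0, "roll": 0},
  {"gripper": 0, "tx": -0.065, "ty": 0.05, "tz": 0, "roll": 0},
])

```text
clock: 1.0
tool_pos: [0.2517, 0.3387, 0.4048]
orientation: [180.0, -0.0, 77.2]
force: [0.6, 0.7, -0.2]
grip_width: 0.0917
```

step_arm([
  {"gripper": 0, "tx": -0.052, "ty": 0.073, "tz": 0, "roll": 0},
  {"gripper": 0, "tx": -0.052, "ty": 0.073, "tz": 0, "roll": 0},
  {"gripper": 0, "tx": -0.052, "ty": 0.073, "tz": 0, "roll": 0},
  {"gripper": 0, "tx": -0.08, "ty": 0.038, "tz": 0, "roll": 0},
  {"gripper": 0, "tx": -0.08, "ty": 0.038, "tz": 0, "roll": 0},
  {"gripper": 0, "tx": -0.08, "ty": 0.038, "tz": 0, "roll": 0},
  {"gripper": 0, "tx": -0.08, "ty": 0.038, "tz": 0, "roll": 0},
  {"gripper": 0, "tx": -0.08, "ty": 0.038, "tz": 0, "roll": 0},
])

```text
clock: 1.8
tool_pos: [0.3893, 0.0223, 0.405]
orientation: [180.0, -0.0, 77.2]
force: [1.7, 0.2, -0.3]
grip_width: 0.0919
```

step_arm([
  {"gripper": 0, "tx": -0.08, "ty": 0.032, "tz": 0, "roll": 0},
  {"gripper": 0, "tx": -0.08, "ty": 0.032, "tz": 0, "roll": 0},
  {"gripper": 0, "tx": -0.08, "ty": 0.032, "tz": 0, "roll": 0},
  {"gripper": 0, "tx": -0.08, "ty": 0.032, "tz": 0, "roll": 0},
  {"gripper": 0, "tx": -0.05, "ty": 0.0, "tz": 0, "roll": 0},
  {"gripper": 0, "tx": 0, "ty": 0, "tz": 0, "roll": 0},
  {"gripper": 0, "tx": 0, "ty": 0, "tz": 0, "roll": 0},
  {"gripper": 0, "tx": 0, "ty": 0, "tz": 0, "roll": 0},
])

```text
clock: 2.6
tool_pos: [0.4111, -0.1693, 0.4046]
orientation: [-180.0, -0.0, 77.3]
force: [0.1, 0.4, -0.4]
grip_width: 0.0919
```

```bash
python3 - <<'E'
from h import *
s,im=snap('wrist','w2');print(s['clock'],s['tool_pos'],s['orientation'],s['joints'].round(1),s['force'])
E
```

```text
2.6 [ 0.41110017 -0.16927621  0.40456151] [-1.79976195e+02 -3.75192505e-02  7.73333430e+01] [  3.7   5.6  16.3 118.1  -1.9  56.5  98.3] [ 0.12032261  0.44581351 -0.37395162]
```

View pics/w2.png

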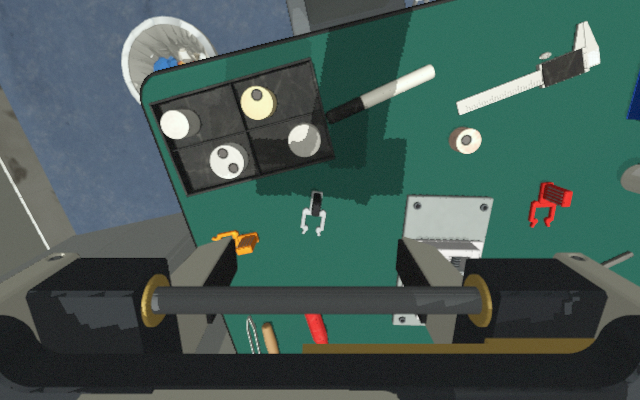

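```bash
python3 - <<'E'
from h import *
s,im=load('w2');c=im['color'][:,:,::-1]
cv2.imwrite('pics/w2z.png',cv2.resize(c[180:250,270:360],(771,600),interpolation=cv2.INTER_CUBIC))
E
```

```text
(no output)
```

View pics/w2z.png

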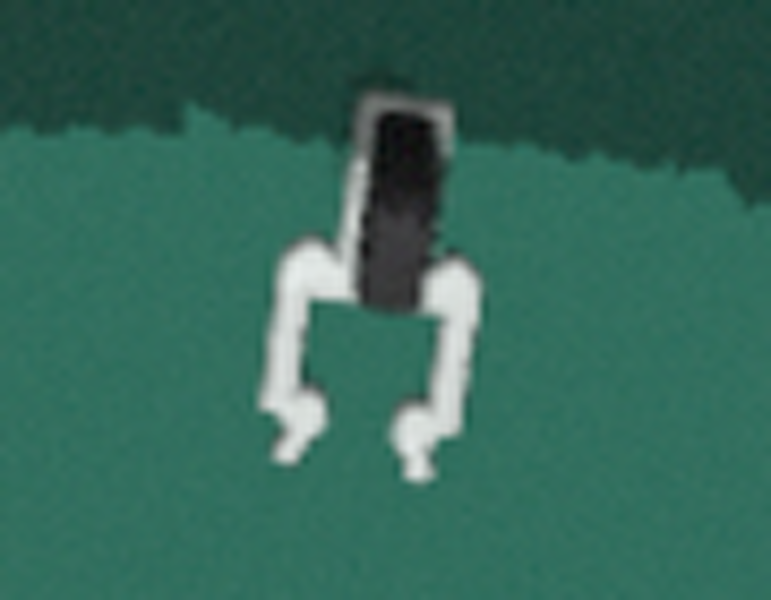

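```bash
cat > m.py <<'E'
from h import *
def clip(f,pts,off,sc):
    s,im=load(f);out={}
    for n,(u,v,z) in pts.items():
        out[n]=onz(s,im,off[0]+(u+.5)/sc-.5,off[1]+(v+.5)/sc-.5,z)
    return out
E
python3 - <<'E'
from m import *
o=clip('w2',dict(nL=(305,412,.006),nR=(415,430,.006),tL=(288,460,.006),tR=(420,477,.006),cL=(300,250,.006),cR=(462,265,.006),bL=(360,97,.006),bR=(455,103,.006),t1=(370,212,.04),t2=(440,218,.04),t3=(358,305,.04),t4=(420,310,.04)),(270,180),600/70)
for k,v in o.items(): print(k,v.round(4))
m=lambda a,b:(o[a]+o[b])/2
print('nose sep',np.linalg.norm(o['nL']-o['nR']))
n=m('nL','nR');t=m('tL','tR');b=m('bL','bR');c=m('cL','cR')
for p in(n,t,c,b,m('t1','t2'),m('t3','t4')):print(p.round(4))
d=n-b;print(np.linalg.norm(d),np.degrees(np.arctan2(d[1],d[0])))
d=o['nL']-o['nR'];print(np.degrees(np.arctan2(d[1],d[0]))+90)
d=m('t3','t4')-m('t1','t2');print(np.degrees(np.arctan2(d[1],d[0])),np.linalg.norm(d))
E
```

```text
nL [ 0.4841 -0.2005  0.006 ]
nR [ 0.4908 -0.1845  0.006 ]
tL [ 0.4914 -0.205   0.006 ]
tR [ 0.4988 -0.1855  0.006 ]
cL [ 0.4579 -0.1951  0.006 ]
cR [ 0.4657 -0.1715  0.006 ]
bL [ 0.4362 -0.1807  0.006 ]
bR [ 0.4403 -0.167   0.006 ]
t1 [ 0.443  -0.1804  0.04  ]
t2 [ 0.446  -0.1711  0.04  ]
t3 [ 0.456  -0.1851  0.04  ]
t4 [ 0.4587 -0.1768  0.04  ]
nose sep 0.017390715865903936
[ 0.4875 -0.1925  0.006 ]
[ 0.4951 -0.1953  0.006 ]
[ 0.4618 -0.1833  0.006 ]
[ 0.4383 -0.1739  0.006 ]
[ 0.4445 -0.1757  0.04  ]
[ 0.4574 -0.1809  0.04  ]
0.05264098003804439 -20.76015168915641
-22.81392470065927
-21.999140434911194 0.013849277693119852
```

```bash
python3 - <<'E'
from h import *
s,im=load('w2')
for u,v in((187,194),(335,155),(260,175)):print(onz(s,im,u,v,0).round(3),onz(s,im,u,v,.03).round(3))
dx,dy=.4495-s['tool_pos'][0],-.1779-s['tool_pos'][1];print(np.array(delta(dx,dy,77.3))/.5)
E
```

```text
[ 0.406 -0.341  0.   ] [ 0.4   -0.326  0.03 ]
[ 0.399 -0.142  0.   ] [ 0.393 -0.143  0.03 ]
[ 0.403 -0.241  0.   ] [ 0.397 -0.234  0.03 ]
[5.85130621e-05 7.87125418e-02]
```

step_arm([
  {"gripper": 0.4, "tx": 0, "ty": 0.0396, "tz": 0.06, "roll": 0},
  {"gripper": 0.4, "tx": 0, "ty": 0.0396, "tz": 0.06, "roll": 0},
  {"gripper": 0.4, "tx": 0, "ty": 0, "tz": 0.06, "roll": 0.049},
  {"gripper": 0.4, "tx": 0, "ty": 0, "tz": 0.06, "roll": 0.049},
  {"gripper": 0.4, "tx": 0, "ty": 0, "tz": 0.05, "roll": 0},
  {"gripper": 0.4, "tx": 0, "ty": 0, "tz": 0, "roll": 0},
  {"gripper": 0.4, "tx": 0, "ty": 0, "tz": 0, "roll": 0},
  {"gripper": 0.4, "tx": 0, "ty": 0, "tz": 0, "roll": 0},
])

```text
clock: 3.45
tool_pos: [0.4504, -0.1791, 0.2611]
orientation: [179.9, -0.0, 68.5]
force: [-0.4, 0.2, 0.3]
grip_width: 0.055
```

```bash
python3 - <<'E'
from h import *
s,im=snap('wrist','w3');print(s['clock'],s['tool_pos'],s['orientation'],s['joints'].round(1),s['force'])
print([np.round(proj(s,im,X),0) for X in((.4495,-.1779,.04),(.4792,-.1896,.006))])
E
```

```text
3.45 [ 0.45044804 -0.17907981  0.26109181] [ 1.79867532e+02 -2.94604418e-02  6.84733685e+01] [  5.2  22.7  15.8 119.8  -9.7  38.6  95.9] [-0.40027239  0.22342508  0.25325227]
[array([317., 223.]), array([317., 242.])]
```

View pics/w3.png

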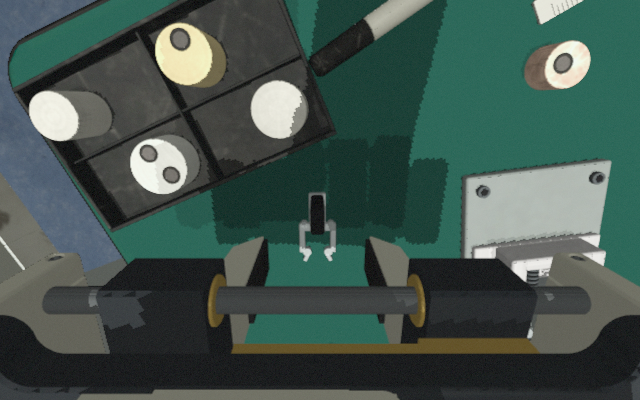

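step_arm([
  {"gripper": 0.4, "tx": 0.0016, "ty": -0.0026, "tz": 0.04, "roll": 0},
  {"gripper": 0.4, "tx": 0, "ty": 0, "tz": 0.04, "roll": 0},
  {"gripper": 0.4, "tx": 0, "ty": 0, "tz": 0.04, "roll": 0},
  {"gripper": 0.4, "tx": 0, "ty": 0, "tz": 0.03, "roll": 0},
  {"gripper": 0.4, "tx": 0, "ty": 0, "tz": 0, "roll": 0},
  {"gripper": 0.4, "tx": 0, "ty": 0, "tz": 0, "roll": 0},
  {"gripper": 0.4, "tx": 0, "ty": 0, "tz": 0, "roll": 0},
  {"gripper": 0.4, "tx": 0, "ty": 0, "tz": 0, "roll": 0},
])

```text
clock: 4.3
tool_pos: [0.4493, -0.1782, 0.1858]
orientation: [179.9, -0.0, 68.4]
force: [-0.1, -0.1, 0.0]
grip_width: 0.0548
```

```bash
python3 - <<'E'
from h import *
s,im=snap('wrist','w4');print(s['clock'],s['tool_pos'],s['orientation'],s['force'])
E
```

```text
4.3 [ 0.44928022 -0.17824499  0.18584238] [ 1.79875499e+02 -1.53795761e-02  6.84179014e+01] [-0.06421448 -0.14216411  0.02207138]
```

View pics/w4.png

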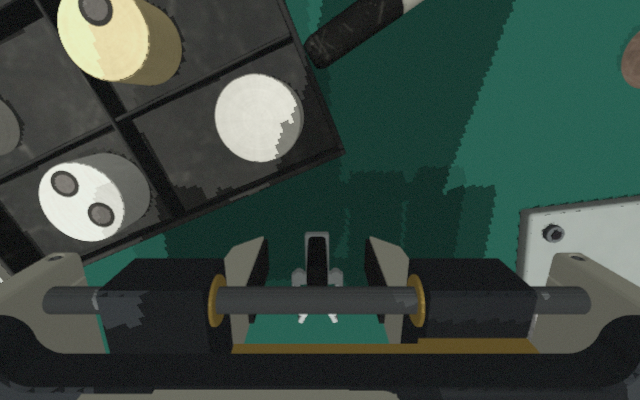

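step_arm([
  {"gripper": 1, "tx": 0, "ty": 0, "tz": 0, "roll": 0},
  {"gripper": 1, "tx": 0, "ty": 0, "tz": 0, "roll": 0},
  {"gripper": 1, "tx": 0, "ty": 0, "tz": 0, "roll": 0},
  {"gripper": 1, "tx": 0, "ty": 0, "tz": 0, "roll": 0},
  {"gripper": 1, "tx": 0, "ty": 0, "tz": 0, "roll": 0},
  {"gripper": 1, "tx": 0, "ty": 0, "tz": 0, "roll": 0},
  {"gripper": 1, "tx": 0, "ty": 0, "tz": 0, "roll": 0},
  {"gripper": 1, "tx": 0, "ty": 0, "tz": 0, "roll": 0},
], squeeze=40)

```text
clock: 5.15
tool_pos: [0.4487, -0.178, 0.1847]
orientation: [-180.0, 0.0, 68.4]
force: [-1.2, 0.0, -0.9]
grip_width: 0.0098
```

step_arm([
  {"gripper": 1, "tx": 0, "ty": 0, "tz": -0.04, "roll": 0},
  {"gripper": 1, "tx": 0, "ty": 0, "tz": -0.07, "roll": 0},
  {"gripper": 1, "tx": 0, "ty": 0, "tz": -0.07, "roll": 0},
  {"gripper": 1, "tx": 0, "ty": 0, "tz": -0.06, "roll": 0},
  {"gripper": 1, "tx": 0.06, "ty": -0.024, "tz": 0, "roll": 0},
  {"gripper": 1, "tx": 0.07, "ty": -0.028, "tz": 0, "roll": 0},
  {"gripper": 1, "tx": 0.07, "ty": -0.028, "tz": 0, "roll": 0},
  {"gripper": 1, "tx": 0.07, "ty": -0.028, "tz": 0, "roll": 0},
])

```text
clock: 5.95
tool_pos: [0.4477, -0.0314, 0.3048]
orientation: [180.0, -0.0, 68.4]
force: [-0.2, -0.1, -0.5]
grip_width: 0.0097
```

step_arm([
  {"gripper": 1, "tx": 0.05, "ty": -0.019, "tz": 0, "roll": 0},
  {"gripper": 1, "tx": 0, "ty": 0, "tz": 0, "roll": -0.05},
  {"gripper": 1, "tx": 0, "ty": 0, "tz": 0, "roll": -0.05},
  {"gripper": 1, "tx": 0, "ty": 0, "tz": 0, "roll": 0},
  {"gripper": 1, "tx": 0, "ty": 0, "tz": 0, "roll": 0},
  {"gripper": 1, "tx": 0, "ty": 0, "tz": 0, "roll": 0},
  {"gripper": 1, "tx": 0, "ty": 0, "tz": 0, "roll": 0},
  {"gripper": 1, "tx": 0, "ty": 0, "tz": 0, "roll": 0},
])

```text
clock: 6.75
tool_pos: [0.4485, -0.0061, 0.3047]
orientation: [-180.0, 0.0, 77.4]
force: [0.9, -0.0, -1.3]
grip_width: 0.0101
```

```bash
python3 - <<'E'
from h import *
s,im=snap('wrist','w5');print(s['clock'],s['tool_pos'],s['orientation'],s['force'],s['grip_width'],s['joints'].round(1))
c=im['color'][:,:,::-1];cv2.imwrite('pics/w5z.png',cv2.resize(c[200:340,230:400],None,fx=4.2,fy=4.2,interpolation=cv2.INTER_CUBIC))
E
```

```text
6.75 [ 0.4484621  -0.00607144  0.30467618] [-1.79993994e+02  1.77958664e-03  7.73627372e+01] [ 0.88562489 -0.01515697 -1.26311921] 0.010141554168964333 [-12.8  14.7  11.5 122.9  -4.3  42.7  78.8]
```

View pics/w5.png

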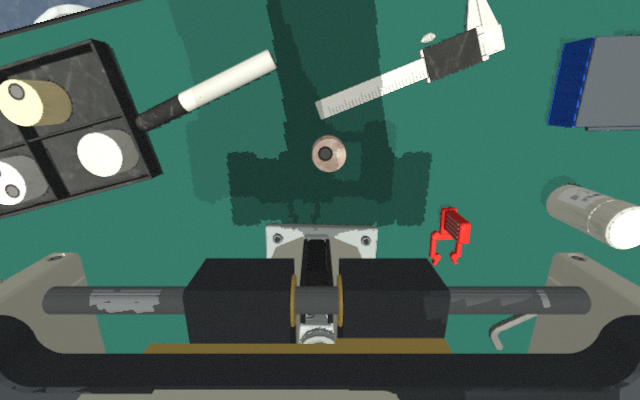

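View pics/w5z.png

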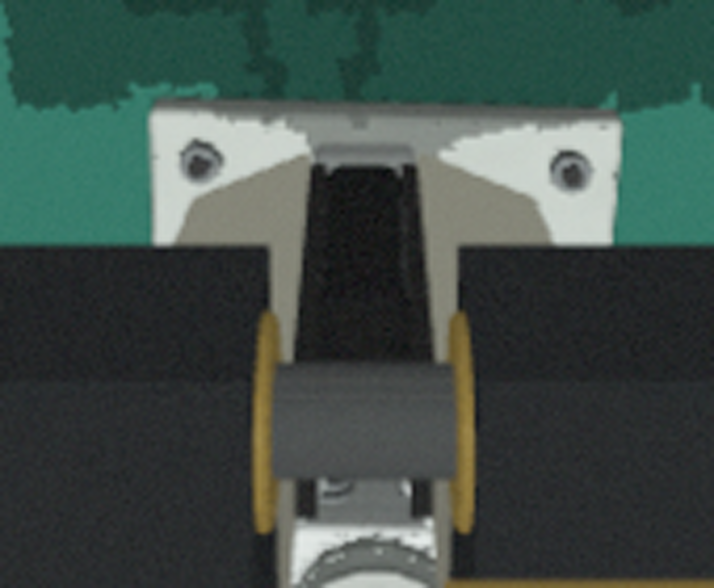

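```bash
python3 - <<'E'
from m import *
o=clip('w5',dict(L=(152,111,.01),R=(622,121,.01),bl=(202,162,.013),br=(571,172,.013)),(230,200),4.2)
for k,v in o.items(): print(k,v.round(4))
for a,b in(('L','R'),('bl','br')):
    m=(o[a]+o[b])/2;d=o[b]-o[a];print(m.round(4),np.linalg.norm(d),np.degrees(np.arctan2(d[1],d[0]))-90)
# top: mask grey/white plate on green
for f,roi in(('top0',(155,255,290,365)),('scene0',(195,270,260,375))):
    s,im=load(f);c=im['color'].astype(int);g=(c[...,1]-c[...,0]);
    m=((g<18)).astype(np.uint8);M=np.zeros_like(m);M[roi[0]:roi[1],roi[2]:roi[3]]=m[roi[0]:roi[1],roi[2]:roi[3]]
    cs,_=cv2.findContours(M,0,2);k=max(cs,key=cv2.contourArea);q=cv2.approxPolyDP(cv2.convexHull(k),4,True)[:,0]
    print(f,cv2.contourArea(k));
    for p in q: print(p,onz(s,im,*p,.01).round(4))
    print(cv2.minAreaRect(k))
E
```

```text
L [ 0.469  -0.0605  0.01  ]
R [0.4952 0.0446 0.01  ]
bl [ 0.4827 -0.0519  0.013 ]
br [0.5039 0.0307 0.013 ]
[ 0.4821 -0.0079  0.01  ] 0.10829775638809637 -14.014369825326654
[ 0.4933 -0.0106  0.013 ] 0.08523820699539733 -14.395976739575602
top0 2954.0
[316 166] [ 0.6889 -0.0041  0.01  ]
[354 176] [ 0.6626 -0.1068  0.01  ]
[336 247] [ 0.4717 -0.0593  0.01  ]
[298 237] [0.4975 0.0423 0.01  ]
((325.9973449707031, 206.26019287109375), (41.2709846496582, 74.5486068725586), 14.620874404907227)
scene0 3691.5
[344 199] [ 0.6879 -0.0065  0.01  ]
[369 232] [ 0.6597 -0.1121  0.01  ]
[289 269] [ 0.4682 -0.0635  0.01  ]
[268 231] [0.4985 0.0425 0.01  ]
((318.2749328613281, 232.01522827148438), (44.44343185424805, 92.8712387084961), 65.0952377319336)
```

```bash
python3 - <<'E'
from m import *
a=load('top0');b=load('scene0');
for sc,off in((4.333,(270,150)),):
    u,v=270+253.5/4.3333-.4,150+218/4.3313-.4
print('stud top(top cam)',onz(*a,u,v,.0745).round(4))
c=b[1]['color'][:,:,::-1];cv2.imwrite('pics/scs.png',cv2.resize(c[195:245,295:355],None,fx=12,fy=12,interpolation=cv2.INTER_CUBIC))
c=a[1]['color'][:,:,::-1];cv2.imwrite('pics/tops.png',cv2.resize(c[180:225,300:360],None,fx=12,fy=12,interpolation=cv2.INTER_CUBIC))
E
```

```text
stud top(top cam) [ 0.5927 -0.0357  0.0745]
```

View pics/scs.png

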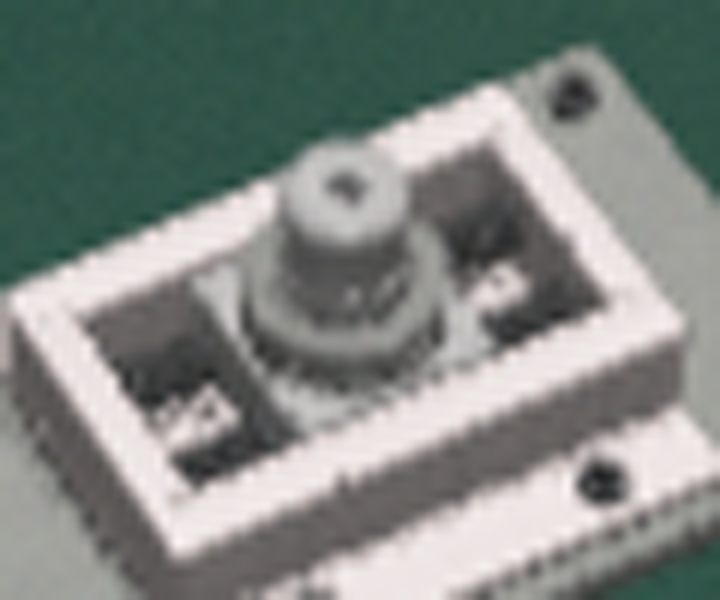

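View pics/tops.png

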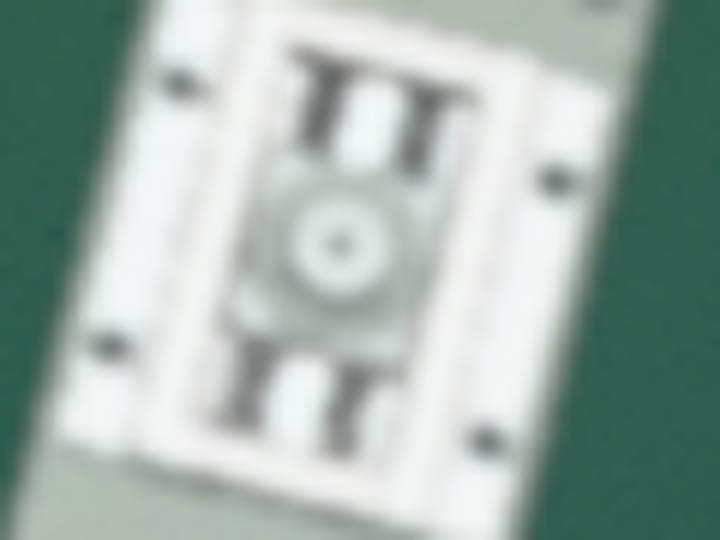

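```bash
python3 - <<'E'
from m import *
a=load('top0');b=load('scene0')
c=np.array([.5795,-.0332]);th=np.radians(-14.2);d=np.array([np.cos(th),np.sin(th)]);n=np.array([-d[1],d[0]])
for nm,p in(('top',onz(*a,327.9,199.8,.0745)),('scene',onz(*b,323.3,210.0,.0745)),('tri',tri(a,(327.9,199.8),b,(323.3,210.0))[0])):
    q=p[:2]-c;print(nm,p,'along',q@d,'lat',q@n)
for k in (-100,-80,-60,-20):
    pass
p=np.array([.5935,-.0362])
s,im=load('w5');print(s['tool_pos'][:2]-p,(s['tool_pos'][:2]-p)@n,(p-s['tool_pos'][:2])@d)
E
```

```text
top [ 0.59302895 -0.03514515  0.0745    ] along 0.013592732486969352 lat 0.0014330339311179193
scene [ 0.59226995 -0.03539046  0.0745    ] along 0.012917106323241036 lat 0.0010090289755191049
tri [ 0.5929 -0.035   0.0737] along 0.013432120983176674 lat 0.0015421173409646933
[-0.1450379   0.03012856] -0.006370876253808588 0.1479970744868007
```

step_arm([
  {"gripper": 1, "tx": 0.0024, "ty": 0.035, "tz": 0.0, "roll": 0},
  {"gripper": 1, "tx": 0.0024, "ty": 0.035, "tz": 0, "roll": 0},
  {"gripper": 1, "tx": 0.0023, "ty": 0.035, "tz": 0.04, "roll": 0},
  {"gripper": 1, "tx": 0.0023, "ty": 0.036, "tz": 0.04, "roll": 0},
  {"gripper": 1, "tx": 0, "ty": 0, "tz": 0.03, "roll": 0.0173},
  {"gripper": 1, "tx": 0, "ty": 0, "tz": 0.012, "roll": 0},
  {"gripper": 1, "tx": 0, "ty": 0, "tz": 0, "roll": 0},
  {"gripper": 1, "tx": 0, "ty": 0, "tz": 0, "roll": 0},
])

```text
clock: 7.6
tool_pos: [0.5182, -0.0167, 0.2441]
orientation: [180.0, -0.0, 75.9]
force: [0.9, 0.7, -0.7]
grip_width: 0.0098
```

```bash
python3 - <<'E'
from h import *
s,im=snap('wrist','w6');print(s['clock'],s['tool_pos'],s['orientation'],s['force'],s['ft_torque'],s['grip_width'])
c=im['color'][:,:,::-1];cv2.imwrite('pics/w6z.png',cv2.resize(c[200:350,220:410],None,fx=4,fy=4,interpolation=cv2.INTER_CUBIC))
s,im=snap('scene','s6')
c=im['color'][:,:,::-1];cv2.imwrite('pics/s6z.png',cv2.resize(c[150:270,240:400],None,fx=5,fy=5,interpolation=cv2.INTER_CUBIC))
s,im=snap('top','t6')
c=im['color'][:,:,::-1];cv2.imwrite('pics/t6z.png',cv2.resize(c[150:270,270:400],None,fx=5,fy=5,interpolation=cv2.INTER_CUBIC))
E
```

```text
7.6 [ 0.51823487 -0.01665935  0.24412393] [ 1.79994658e+02 -7.05731386e-03  7.58786336e+01] [ 0.85335845  0.74495833 -0.74192824] [-0.04604646  0.02879218  0.03074165] 0.009788648205782362
```

View pics/w6z.png

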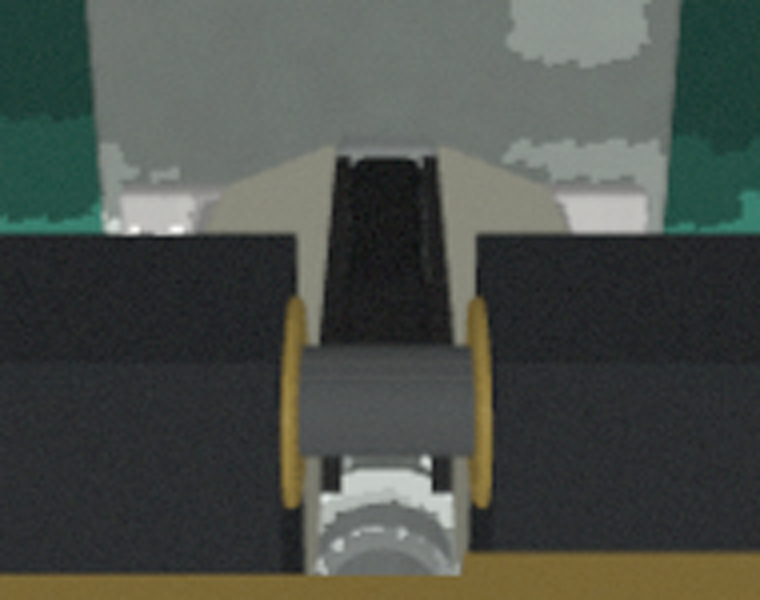

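View pics/s6z.png

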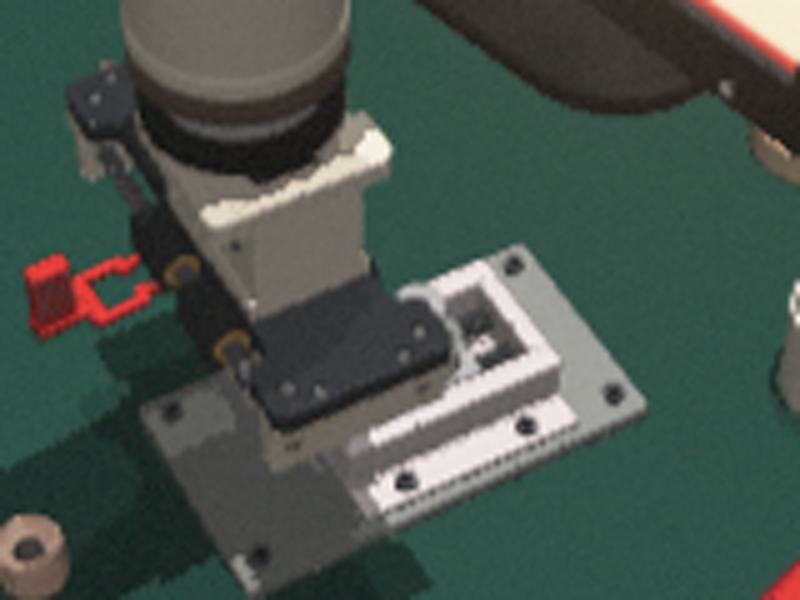

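View pics/t6z.png

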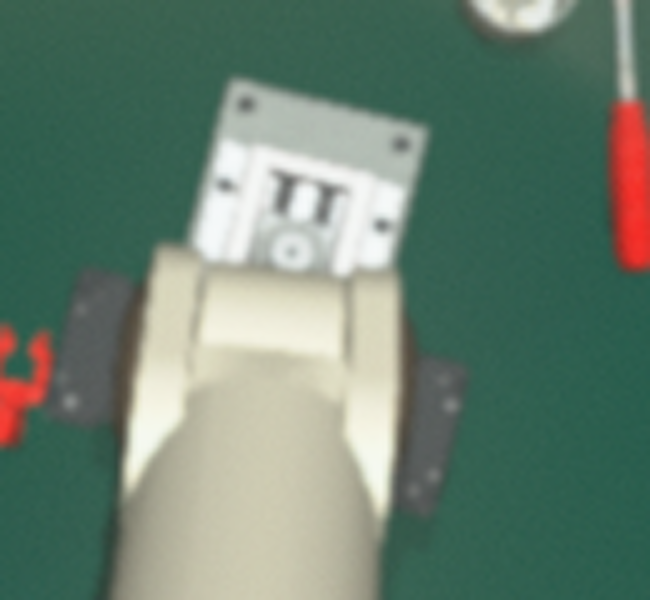

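step_arm([
  {"gripper": 1, "tx": 0, "ty": 0.01, "tz": 0, "roll": 0},
  {"gripper": 1, "tx": 0, "ty": 0.01, "tz": 0, "roll": 0},
  {"gripper": 1, "tx": 0, "ty": 0.01, "tz": 0, "roll": 0},
  {"gripper": 1, "tx": 0, "ty": 0.006, "tz": 0, "roll": 0},
  {"gripper": 1, "tx": 0, "ty": 0, "tz": 0, "roll": 0},
  {"gripper": 1, "tx": 0, "ty": 0, "tz": 0, "roll": 0},
  {"gripper": 1, "tx": 0, "ty": 0, "tz": 0, "roll": 0},
  {"gripper": 1, "tx": 0, "ty": 0, "tz": 0, "roll": 0},
])

```text
clock: 8.55
tool_pos: [0.5356, -0.021, 0.2436]
orientation: [-180.0, 0.0, 75.9]
force: [-0.1, -0.6, -1.0]
grip_width: 0.0098
```

```bash
cat > st.py <<'E'
from h import *
s=robot.state();th=np.radians(-14.2);d=np.array([np.cos(th),np.sin(th)]);n=np.array([-d[1],d[0]])
st=np.array([.5928,-.0357]);p=s['tool_pos'][:2]+.032*d-st
print('t',round(s['clock'],2),'origin along mm',(p@d*1e3).round(2),'lat',(p@n*1e3).round(2),'z',((s['tool_pos'][2]-.1847)*1e3).round(2),'Fpush',(-s['force'][:2]@d).round(2),'Flat',(s['force'][:2]@n).round(2),'Fz',s['force'][2].round(2),'T',s['ft_torque'].round(2),'w',s['grip_width'].round(4),'yaw',s['orientation'].round(2))
E
python3 st.py
```

```text
Traceback (most recent call last):
  File "st.py", line 4, in <module>
    print('t',round(s['clock'],2),'origin along mm',(p@d*1e3).round(2),'lat',(p@n*1e3).round(2),'z',((s['tool_pos'][2]-.1847)*1e3).round(2),'Fpush',(-s['force'][:2]@d).round(2),'Flat',(s['force'][:2]@n).round(2),'Fz',s['force'][2].round(2),'T',s['ft_torque'].round(2),'w',s['grip_width'].round(4),'yaw',s['orientation'].round(2))
                                                                                                                                                                                                                                                                                ^^^^^^^^^^^^^^^^^^^^^
AttributeError: 'float' object has no attribute 'round'
```

step_arm([
  {"gripper": 1, "tx": 0, "ty": 0.002, "tz": 0, "roll": 0},
  {"gripper": 1, "tx": 0, "ty": 0.002, "tz": 0, "roll": 0},
  {"gripper": 1, "tx": 0, "ty": 0.002, "tz": 0, "roll": 0},
  {"gripper": 1, "tx": 0, "ty": 0.002, "tz": 0, "roll": 0},
  {"gripper": 1, "tx": 0, "ty": 0.002, "tz": 0, "roll": 0},
  {"gripper": 1, "tx": 0, "ty": 0.002, "tz": 0, "roll": 0},
  {"gripper": 1, "tx": 0, "ty": 0.002, "tz": 0, "roll": 0},
  {"gripper": 1, "tx": 0, "ty": 0.0, "tz": 0, "roll": 0},
])

```text
clock: 9.35
tool_pos: [0.5423, -0.023, 0.2435]
orientation: [-179.9, 0.0, 75.8]
force: [-2.6, -0.1, -0.4]
grip_width: 0.0096
```

```bash
sed -i "s/s\['grip_width'\].round(4)/round(s['grip_width'],4)/" st.py
python3 st.py
```

```text
t 9.35 origin along mm -20.06 lat -0.07 z 58.78 Fpush 2.49 Flat -0.76 Fz -0.35 T [-0.17  0.35 -0.07] w 0.0096 yaw [-1.7995e+02  2.0000e-02  7.5840e+01]
```

step_arm([
  {"gripper": 1, "tx": 0, "ty": 0.002, "tz": 0, "roll": 0},
  {"gripper": 1, "tx": 0, "ty": 0.002, "tz": 0, "roll": 0},
  {"gripper": 1, "tx": 0, "ty": 0.0, "tz": 0, "roll": 0},
  {"gripper": 1, "tx": 0, "ty": 0.0, "tz": 0, "roll": 0},
  {"gripper": 1, "tx": 0, "ty": 0.0, "tz": 0, "roll": 0},
  {"gripper": 1, "tx": 0, "ty": 0.0, "tz": 0, "roll": 0},
  {"gripper": 1, "tx": 0, "ty": 0.0, "tz": 0, "roll": 0},
  {"gripper": 1, "tx": 0, "ty": 0.0, "tz": 0, "roll": 0},
])

```text
clock: 10.15
tool_pos: [0.5444, -0.0233, 0.2436]
orientation: [-180.0, 0.0, 75.9]
force: [-1.9, -0.6, -0.9]
grip_width: 0.0101
```

```bash
python3 st.py
```

```text
t 10.15 origin along mm -17.96 lat 0.17 z 58.94 Fpush 1.69 Flat -1.08 Fz -0.88 T [-0.09  0.63 -0.07] w 0.0101 yaw [-179.99    0.     75.86]
```

step_arm([
  {"gripper": 1, "tx": 0, "ty": 0.002, "tz": 0, "roll": 0},
  {"gripper": 1, "tx": 0, "ty": 0.002, "tz": 0, "roll": 0},
  {"gripper": 1, "tx": 0, "ty": 0.0, "tz": 0, "roll": 0},
  {"gripper": 1, "tx": 0, "ty": 0.0, "tz": 0, "roll": 0},
  {"gripper": 1, "tx": 0, "ty": 0.0, "tz": 0, "roll": 0},
  {"gripper": 1, "tx": 0, "ty": 0.0, "tz": 0, "roll": 0},
  {"gripper": 1, "tx": 0, "ty": 0.0, "tz": 0, "roll": 0},
  {"gripper": 1, "tx": 0, "ty": 0.0, "tz": 0, "roll": 0},
])

```text
clock: 10.95
tool_pos: [0.5464, -0.0237, 0.2437]
orientation: [-180.0, -0.0, 75.9]
force: [-4.3, 0.4, -2.3]
grip_width: 0.0093
```

```bash
echo "print('F from torque',(s['ft_torque'][1]*np.cos(th)-s['ft_torque'][0]*np.sin(th)*1)/.181)">>st.py; python3 st.py
```

```text
t 10.95 origin along mm -15.96 lat 0.23 z 58.96 Fpush 4.25 Flat -0.68 Fz -2.33 T [ 0.15  0.95 -0.01] w 0.0093 yaw [-179.99   -0.     75.86]
F from torque 5.262908079626294
```

step_arm([
  {"gripper": 1, "tx": 0, "ty": 0.002, "tz": 0, "roll": 0},
  {"gripper": 1, "tx": 0, "ty": 0.002, "tz": 0, "roll": 0},
  {"gripper": 1, "tx": 0, "ty": 0.0, "tz": 0, "roll": 0},
  {"gripper": 1, "tx": 0, "ty": 0.0, "tz": 0, "roll": 0},
  {"gripper": 1, "tx": 0, "ty": 0.0, "tz": 0, "roll": 0},
  {"gripper": 1, "tx": 0, "ty": 0.0, "tz": 0, "roll": 0},
  {"gripper": 1, "tx": 0, "ty": 0.0, "tz": 0, "roll": 0},
  {"gripper": 1, "tx": 0, "ty": 0.0, "tz": 0, "roll": 0},
])

```text
clock: 11.75
tool_pos: [0.5483, -0.0242, 0.2436]
orientation: [-180.0, 0.0, 75.9]
force: [-4.1, 0.4, -1.2]
grip_width: 0.0101
```

```bash
python3 st.py
```

```text
t 11.75 origin along mm -13.99 lat 0.22 z 58.92 Fpush 4.08 Flat -0.58 Fz -1.16 T [ 0.16  1.15 -0.06] w 0.0101 yaw [-179.98    0.     75.86]
F from torque 6.359888151878612
```

step_arm([
  {"gripper": 1, "tx": 0, "ty": 0.002, "tz": 0, "roll": 0},
  {"gripper": 1, "tx": 0, "ty": 0.002, "tz": 0, "roll": 0},
  {"gripper": 1, "tx": 0, "ty": 0.0, "tz": 0, "roll": 0},
  {"gripper": 1, "tx": 0, "ty": 0.0, "tz": 0, "roll": 0},
  {"gripper": 1, "tx": 0, "ty": 0.0, "tz": 0, "roll": 0},
  {"gripper": 1, "tx": 0, "ty": 0.0, "tz": 0, "roll": 0},
  {"gripper": 1, "tx": 0, "ty": 0.0, "tz": 0, "roll": 0},
  {"gripper": 1, "tx": 0, "ty": 0.0, "tz": 0, "roll": 0},
])

```text
clock: 12.55
tool_pos: [0.55, -0.0246, 0.2436]
orientation: [-179.9, 0.0, 75.9]
force: [-6.1, 1.2, -0.1]
grip_width: 0.0097
```

```bash
python3 st.py
```

```text
t 12.55 origin along mm -12.23 lat 0.21 z 58.85 Fpush 6.2 Flat -0.34 Fz -0.11 T [0.21 1.36 0.  ] w 0.0097 yaw [-1.7994e+02  1.0000e-02  7.5860e+01]
F from torque 7.566936977000671
```

step_arm([
  {"gripper": 1, "tx": 0, "ty": 0.002, "tz": 0, "roll": 0},
  {"gripper": 1, "tx": 0, "ty": 0.002, "tz": 0, "roll": 0},
  {"gripper": 1, "tx": 0, "ty": 0.0, "tz": 0, "roll": 0},
  {"gripper": 1, "tx": 0, "ty": 0.0, "tz": 0, "roll": 0},
  {"gripper": 1, "tx": 0, "ty": 0.0, "tz": 0, "roll": 0},
  {"gripper": 1, "tx": 0, "ty": 0.0, "tz": 0, "roll": 0},
  {"gripper": 1, "tx": 0, "ty": 0.0, "tz": 0, "roll": 0},
  {"gripper": 1, "tx": 0, "ty": 0.0, "tz": 0, "roll": 0},
])

```text
clock: 13.35
tool_pos: [0.5525, -0.0253, 0.2439]
orientation: [180.0, -0.0, 75.9]
force: [-3.0, 0.1, -2.3]
grip_width: 0.0097
```

```bash
python3 st.py
```

```text
t 13.35 origin along mm -9.58 lat 0.24 z 59.17 Fpush 2.91 Flat -0.66 Fz -2.33 T [ 0.11  0.89 -0.05] w 0.0097 yaw [ 1.7996e+02 -1.0000e-02  7.5860e+01]
F from torque 4.889481242034461
```

step_arm([
  {"gripper": 1, "tx": 0, "ty": 0.002, "tz": 0, "roll": 0},
  {"gripper": 1, "tx": 0, "ty": 0.002, "tz": 0, "roll": 0},
  {"gripper": 1, "tx": 0, "ty": 0.0, "tz": 0, "roll": 0},
  {"gripper": 1, "tx": 0, "ty": 0.0, "tz": 0, "roll": 0},
  {"gripper": 1, "tx": 0, "ty": 0.0, "tz": 0, "roll": 0},
  {"gripper": 1, "tx": 0, "ty": 0.0, "tz": 0, "roll": 0},
  {"gripper": 1, "tx": 0, "ty": 0.0, "tz": 0, "roll": 0},
  {"gripper": 1, "tx": 0, "ty": 0.0, "tz": 0, "roll": 0},
])

```text
clock: 14.15
tool_pos: [0.5547, -0.0258, 0.2441]
orientation: [179.9, -0.0, 75.9]
force: [1.6, -1.0, 0.0]
grip_width: 0.0101
```

```bash
python3 st.py
```

```text
t 14.15 origin along mm -7.37 lat 0.24 z 59.37 Fpush -1.84 Flat -0.58 Fz 0.01 T [-0.26 -0.35 -0.08] w 0.0101 yaw [ 1.7992e+02 -1.0000e-02  7.5850e+01]
F from torque -2.213296885917413
```

step_arm([
  {"gripper": 1, "tx": 0, "ty": 0.002, "tz": 0, "roll": 0},
  {"gripper": 1, "tx": 0, "ty": 0.002, "tz": 0, "roll": 0},
  {"gripper": 1, "tx": 0, "ty": 0.002, "tz": 0, "roll": 0},
  {"gripper": 1, "tx": 0, "ty": 0.002, "tz": 0, "roll": 0},
  {"gripper": 1, "tx": 0, "ty": 0.0, "tz": 0, "roll": 0},
  {"gripper": 1, "tx": 0, "ty": 0.0, "tz": 0, "roll": 0},
  {"gripper": 1, "tx": 0, "ty": 0.0, "tz": 0, "roll": 0},
  {"gripper": 1, "tx": 0, "ty": 0.0, "tz": 0, "roll": 0},
])

```text
clock: 14.95
tool_pos: [0.558, -0.0268, 0.2436]
orientation: [-180.0, 0.0, 75.9]
force: [-0.0, -0.3, -1.8]
grip_width: 0.01
```

```bash
python3 st.py
```

```text
t 14.95 origin along mm -3.96 lat 0.11 z 58.92 Fpush -0.05 Flat -0.32 Fz -1.84 T [-0.19 -0.04 -0.02] w 0.01 yaw [-1.7998e+02  1.0000e-02  7.5850e+01]
F from torque -0.48922879778015493
```

step_arm([
  {"gripper": 1, "tx": 0, "ty": 0.002, "tz": 0, "roll": 0},
  {"gripper": 1, "tx": 0, "ty": 0.002, "tz": 0, "roll": 0},
  {"gripper": 1, "tx": 0, "ty": 0.002, "tz": 0, "roll": 0},
  {"gripper": 1, "tx": 0, "ty": 0.0, "tz": 0, "roll": 0},
  {"gripper": 1, "tx": 0, "ty": 0.0, "tz": 0, "roll": 0},
  {"gripper": 1, "tx": 0, "ty": 0.0, "tz": 0, "roll": 0},
  {"gripper": 1, "tx": 0, "ty": 0.0, "tz": 0, "roll": 0},
  {"gripper": 1, "tx": 0, "ty": 0.0, "tz": 0, "roll": 0},
])

```text
clock: 15.75
tool_pos: [0.5609, -0.0273, 0.2437]
orientation: [-180.0, -0.0, 75.9]
force: [-0.9, -0.4, -0.9]
grip_width: 0.0097
```

```bash
python3 st.py
```

```text
t 15.75 origin along mm -0.95 lat 0.31 z 58.97 Fpush 0.8 Flat -0.61 Fz -0.89 T [ 0.13  0.15 -0.04] w 0.0097 yaw [-179.99   -0.     75.87]
F from torque 0.9674402687683532
```

step_arm([
  {"gripper": 1, "tx": 0, "ty": 0.002, "tz": 0, "roll": 0},
  {"gripper": 1, "tx": 0, "ty": 0.002, "tz": 0, "roll": 0},
  {"gripper": 1, "tx": 0, "ty": 0.002, "tz": 0, "roll": 0},
  {"gripper": 1, "tx": 0, "ty": 0.0, "tz": 0, "roll": 0},
  {"gripper": 1, "tx": 0, "ty": 0.0, "tz": 0, "roll": 0},
  {"gripper": 1, "tx": 0, "ty": 0.0, "tz": 0, "roll": 0},
  {"gripper": 1, "tx": 0, "ty": 0.0, "tz": 0, "roll": 0},
  {"gripper": 1, "tx": 0, "ty": 0.0, "tz": 0, "roll": 0},
])

```text
clock: 16.55
tool_pos: [0.5637, -0.0281, 0.2436]
orientation: [-180.0, 0.0, 75.9]
force: [-2.9, 1.2, 0.6]
grip_width: 0.0099
```

```bash
python3 st.py
```

```text
t 16.55 origin along mm 1.94 lat 0.27 z 58.89 Fpush 3.16 Flat 0.48 Fz 0.58 T [0.33 0.73 0.06] w 0.0099 yaw [-179.97    0.     75.86]
F from torque 4.375619460629824
```

step_arm([
  {"gripper": 1, "tx": 0, "ty": 0.002, "tz": 0, "roll": 0},
  {"gripper": 1, "tx": 0, "ty": 0.002, "tz": 0, "roll": 0},
  {"gripper": 1, "tx": 0, "ty": 0.0, "tz": 0, "roll": 0},
  {"gripper": 1, "tx": 0, "ty": 0.0, "tz": 0, "roll": 0},
  {"gripper": 1, "tx": 0, "ty": 0.0, "tz": 0, "roll": 0},
  {"gripper": 1, "tx": 0, "ty": 0.0, "tz": 0, "roll": 0},
  {"gripper": 1, "tx": 0, "ty": 0.0, "tz": 0, "roll": 0},
  {"gripper": 1, "tx": 0, "ty": 0.0, "tz": 0, "roll": 0},
])

```text
clock: 17.35
tool_pos: [0.5656, -0.0285, 0.2436]
orientation: [-179.9, -0.0, 75.9]
force: [-5.4, 2.3, 1.6]
grip_width: 0.0097
```

```bash
python3 st.py
```

```text
t 17.35 origin along mm 3.82 lat 0.3 z 58.9 Fpush 5.81 Flat 0.91 Fz 1.65 T [0.43 1.06 0.03] w 0.0097 yaw [-179.95   -0.     75.86]
F from torque 6.271845941330826
```

step_arm([
  {"gripper": 1, "tx": 0, "ty": -0.002, "tz": 0, "roll": 0},
  {"gripper": 1, "tx": 0, "ty": -0.003, "tz": 0, "roll": 0},
  {"gripper": 1, "tx": 0, "ty": -0.003, "tz": 0, "roll": 0},
  {"gripper": 1, "tx": 0, "ty": -0.003, "tz": 0, "roll": 0},
  {"gripper": 1, "tx": 0, "ty": -0.003, "tz": 0, "roll": 0},
  {"gripper": 1, "tx": 0, "ty": 0.0, "tz": 0, "roll": 0},
  {"gripper": 1, "tx": 0, "ty": 0.0, "tz": 0, "roll": 0},
  {"gripper": 1, "tx": 0, "ty": 0.0, "tz": 0, "roll": 0},
])

```text
clock: 18.15
tool_pos: [0.5594, -0.0271, 0.2439]
orientation: [179.9, -0.0, 75.8]
force: [0.4, -0.6, -0.7]
grip_width: 0.0098
```

```bash
python3 st.py
```

```text
t 18.15 origin along mm -2.47 lat 0.13 z 59.23 Fpush -0.5 Flat -0.45 Fz -0.72 T [-0.02  0.05  0.02] w 0.0098 yaw [ 1.7994e+02 -1.0000e-02  7.5840e+01]
F from torque 0.24780577122959274
```

step_arm([
  {"gripper": 1, "tx": 0, "ty": -0.002, "tz": 0, "roll": 0},
  {"gripper": 1, "tx": 0, "ty": -0.002, "tz": 0, "roll": 0},
  {"gripper": 1, "tx": 0, "ty": 0, "tz": 0, "roll": 0},
  {"gripper": 1, "tx": 0, "ty": 0, "tz": 0, "roll": 0},
  {"gripper": 1, "tx": 0, "ty": 0, "tz": 0, "roll": 0},
  {"gripper": 1, "tx": 0, "ty": 0.0, "tz": 0, "roll": 0},
  {"gripper": 1, "tx": 0, "ty": 0.0, "tz": 0, "roll": 0},
  {"gripper": 1, "tx": 0, "ty": 0.0, "tz": 0, "roll": 0},
])

```text
clock: 18.95
tool_pos: [0.5572, -0.0265, 0.2438]
orientation: [180.0, 0.0, 75.9]
force: [0.9, -1.3, 0.4]
grip_width: 0.0099
```

```bash
python3 st.py; python3 - <<'E'
from h import *
for n in('scene','top'):
    s,im=snap(n,n+'7')
c=load('scene7')[1]['color'][:,:,::-1];cv2.imwrite('pics/s7z.png',cv2.resize(c[150:270,240:400],None,fx=5,fy=5,interpolation=cv2.INTER_CUBIC))
c=load('top7')[1]['color'][:,:,::-1];cv2.imwrite('pics/t7z.png',cv2.resize(c[150:250,270:400],None,fx=6,fy=6,interpolation=cv2.INTER_CUBIC))
E
```

```text
t 18.95 origin along mm -4.73 lat 0.15 z 59.1 Fpush -1.25 Flat -1.06 Fz 0.41 T [-0.3  -0.37 -0.06] w 0.0099 yaw [179.98   0.    75.86]
F from torque -2.3931209689837476
```

View pics/s7z.png

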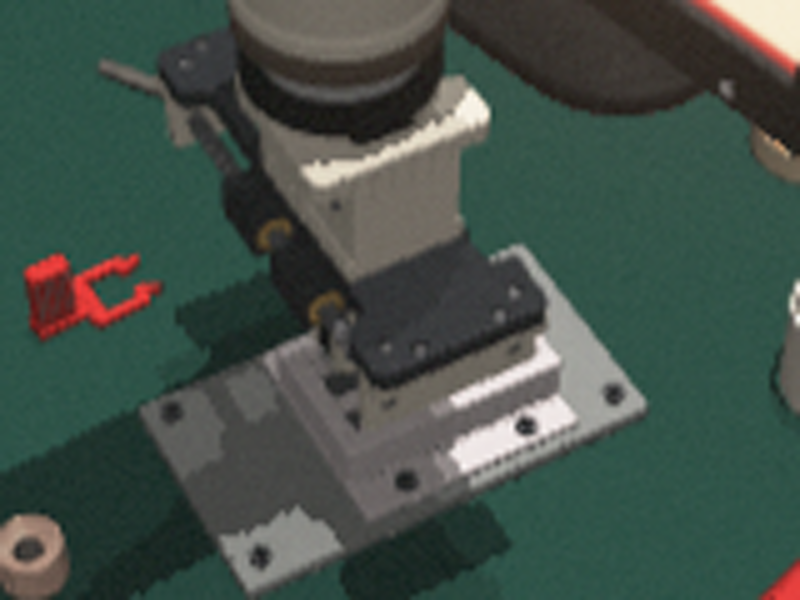

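View pics/t7z.png

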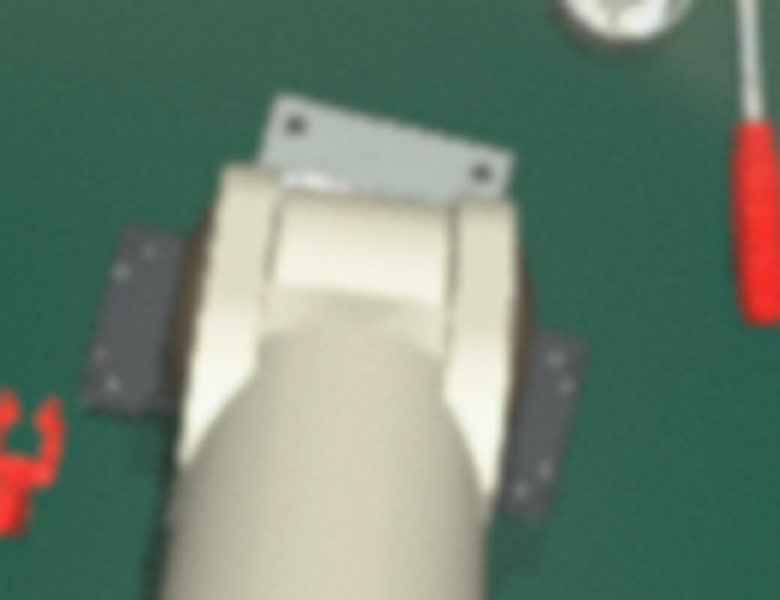

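step_arm([
  {"gripper": 1, "tx": 0, "ty": -0.001, "tz": 0, "roll": 0},
  {"gripper": 1, "tx": 0, "ty": -0.001, "tz": 0, "roll": 0},
  {"gripper": 1, "tx": 0, "ty": 0, "tz": 0, "roll": 0},
  {"gripper": 1, "tx": 0, "ty": 0, "tz": 0, "roll": 0},
  {"gripper": 1, "tx": 0, "ty": 0, "tz": 0, "roll": 0},
  {"gripper": 1, "tx": 0, "ty": 0.0, "tz": 0, "roll": 0},
  {"gripper": 1, "tx": 0, "ty": 0.0, "tz": 0, "roll": 0},
  {"gripper": 1, "tx": 0, "ty": 0.0, "tz": 0, "roll": 0},
])

```text
clock: 19.85
tool_pos: [0.5562, -0.0262, 0.2437]
orientation: [180.0, -0.0, 75.9]
force: [2.4, -0.9, 0.1]
grip_width: 0.0095
```

```bash
python3 st.py
```

```text
t 19.85 origin along mm -5.82 lat 0.22 z 59.01 Fpush -2.55 Flat -0.28 Fz 0.15 T [-0.35 -0.59 -0.04] w 0.0095 yaw [180.    -0.    75.86]
F from torque -3.6337954963177155
```

step_arm([
  {"gripper": 1, "tx": 0, "ty": -0.0008, "tz": 0, "roll": 0},
  {"gripper": 1, "tx": 0, "ty": 0, "tz": 0, "roll": 0},
  {"gripper": 1, "tx": 0, "ty": 0, "tz": 0, "roll": 0},
  {"gripper": 1, "tx": 0, "ty": 0, "tz": 0, "roll": 0},
  {"gripper": 1, "tx": 0, "ty": 0, "tz": 0, "roll": 0},
  {"gripper": 1, "tx": 0, "ty": 0.0, "tz": 0, "roll": 0},
  {"gripper": 1, "tx": 0, "ty": 0.0, "tz": 0, "roll": 0},
  {"gripper": 1, "tx": 0, "ty": 0.0, "tz": 0, "roll": 0},
])

```text
clock: 20.65
tool_pos: [0.5557, -0.0261, 0.2437]
orientation: [-180.0, -0.0, 75.9]
force: [3.0, -1.4, -1.0]
grip_width: 0.01
```

```bash
python3 st.py
```

```text
t 20.65 origin along mm -6.29 lat 0.23 z 59.01 Fpush -3.23 Flat -0.59 Fz -1.03 T [-0.38 -0.64 -0.04] w 0.01 yaw [-180.     -0.     75.86]
F from torque -3.927226709380113
```

step_arm([
  {"gripper": 1, "tx": 0, "ty": 0.002, "tz": 0, "roll": 0},
  {"gripper": 1, "tx": 0, "ty": 0.002, "tz": 0, "roll": 0},
  {"gripper": 1, "tx": 0, "ty": 0.002, "tz": 0, "roll": 0},
  {"gripper": 1, "tx": 0, "ty": 0.0018, "tz": 0, "roll": 0},
  {"gripper": 1, "tx": 0, "ty": 0, "tz": 0, "roll": 0},
  {"gripper": 1, "tx": 0, "ty": 0.0, "tz": 0, "roll": 0},
  {"gripper": 1, "tx": 0, "ty": 0.0, "tz": 0, "roll": 0},
  {"gripper": 1, "tx": 0, "ty": 0.0, "tz": 0, "roll": 0},
])

```text
clock: 21.45
tool_pos: [0.5594, -0.0269, 0.2436]
orientation: [-180.0, -0.0, 75.9]
force: [0.2, 0.1, -1.9]
grip_width: 0.0093
```

```bash
python3 st.py
```

```text
t 21.45 origin along mm -2.57 lat 0.35 z 58.89 Fpush -0.16 Flat 0.17 Fz -1.94 T [-0.16 -0.   -0.03] w 0.0093 yaw [-179.97   -0.     75.87]
F from torque -0.2368675119250246
```

Near zero force, so I'll let go.

step_arm([
  {"gripper": 0.7, "tx": 0, "ty": 0, "tz": 0, "roll": 0},
  {"gripper": 0.7, "tx": 0, "ty": 0, "tz": 0, "roll": 0},
  {"gripper": 0.7, "tx": 0, "ty": 0, "tz": 0, "roll": 0},
  {"gripper": 0.7, "tx": 0, "ty": 0, "tz": 0, "roll": 0},
  {"gripper": 0.7, "tx": 0, "ty": 0, "tz": 0, "roll": 0},
  {"gripper": 0.7, "tx": 0, "ty": 0, "tz": 0, "roll": 0},
  {"gripper": 0.7, "tx": 0, "ty": 0, "tz": 0, "roll": 0},
  {"gripper": 0.7, "tx": 0, "ty": 0, "tz": 0, "roll": 0},
])

```text
clock: 22.25
tool_pos: [0.5595, -0.027, 0.2437]
orientation: [-180.0, -0.0, 75.9]
force: [1.2, -0.4, -0.1]
grip_width: 0.0277
```

step_arm([
  {"gripper": 0.7, "tx": 0, "ty": 0, "tz": -0.01, "roll": 0},
  {"gripper": 0.7, "tx": 0, "ty": 0, "tz": -0.02, "roll": 0},
  {"gripper": 0.7, "tx": 0, "ty": 0, "tz": -0.04, "roll": 0},
  {"gripper": 0.7, "tx": 0, "ty": 0, "tz": -0.06, "roll": 0},
  {"gripper": 0.7, "tx": 0, "ty": 0, "tz": -0.06, "roll": 0},
  {"gripper": 0.7, "tx": 0, "ty": 0, "tz": -0.06, "roll": 0},
  {"gripper": 0.7, "tx": 0, "ty": -0.04, "tz": 0, "roll": 0},
  {"gripper": 0.7, "tx": 0, "ty": -0.06, "tz": 0, "roll": 0},
])

```text
clock: 23.05
tool_pos: [0.512, -0.0152, 0.3711]
orientation: [179.7, -0.1, 75.8]
force: [-0.3, 1.1, -0.5]
grip_width: 0.0276
```

step_arm([
  {"gripper": 0.7, "tx": 0, "ty": -0.07, "tz": 0, "roll": 0},
  {"gripper": 0.7, "tx": 0, "ty": -0.06, "tz": 0, "roll": 0},
  {"gripper": 0.7, "tx": -0.05, "ty": 0, "tz": 0, "roll": 0},
  {"gripper": 0.7, "tx": -0.08, "ty": 0, "tz": 0, "roll": 0},
  {"gripper": 0.7, "tx": -0.08, "ty": 0, "tz": 0, "roll": 0},
  {"gripper": 0.7, "tx": -0.05, "ty": 0, "tz": 0, "roll": 0},
  {"gripper": 0.7, "tx": 0, "ty": 0, "tz": 0, "roll": 0},
  {"gripper": 0.7, "tx": 0, "ty": 0, "tz": 0, "roll": 0},
])

```text
clock: 23.85
tool_pos: [0.4162, -0.1252, 0.3694]
orientation: [179.9, -0.0, 75.8]
force: [-0.5, 1.1, -0.8]
grip_width: 0.0273
```

```bash
python3 st.py; python3 - <<'E'
from h import *
for n in('scene','top'):
    s,im=snap(n,n+'8')
c=load('scene8')[1]['color'][:,:,::-1];cv2.imwrite('pics/s8z.png',cv2.resize(c[185:285,250:380],None,fx=6,fy=6,interpolation=cv2.INTER_CUBIC))
c=load('top8')[1]['color'][:,:,::-1];cv2.imwrite('pics/t8z.png',cv2.resize(c[160:255,285:375],None,fx=6,fy=6,interpolation=cv2.INTER_CUBIC))
E
```

```text
t 23.85 origin along mm -117.2 lat -130.09 z 184.71 Fpush 0.72 Flat 0.96 Fz -0.83 T [0.01 0.01 0.04] w 0.0273 yaw [ 1.7994e+02 -4.0000e-02  7.5770e+01]
F from torque 0.0857761877180369
```

View pics/s8z.png

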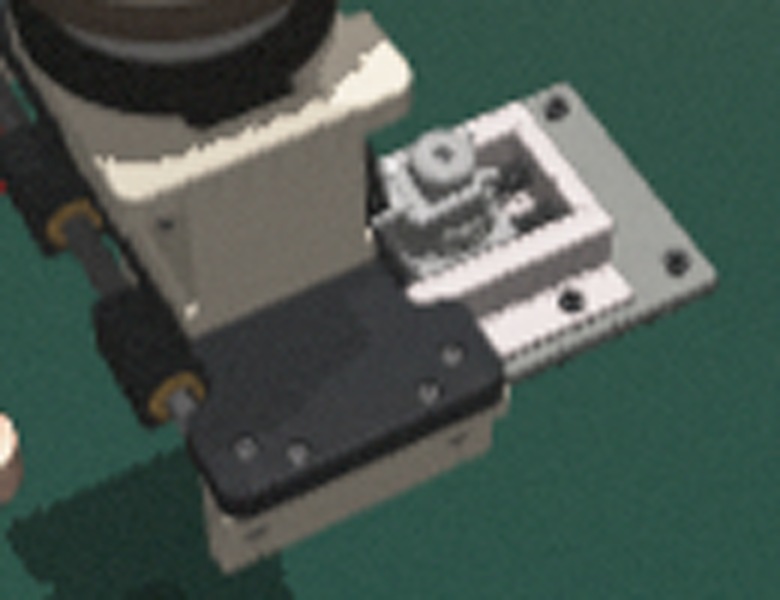

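View pics/t8z.png

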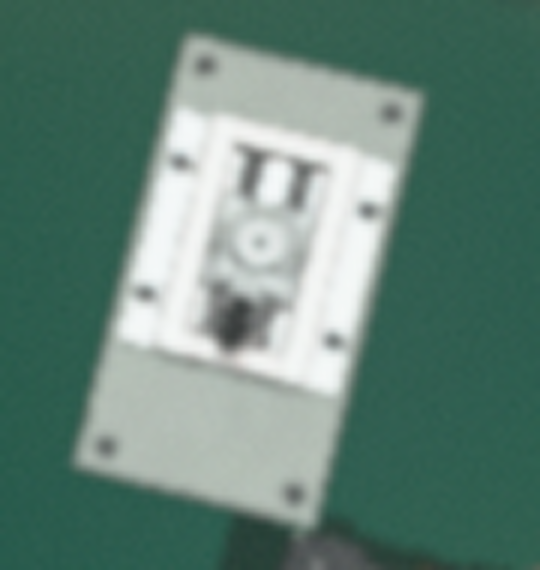

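View pics/scene8.png

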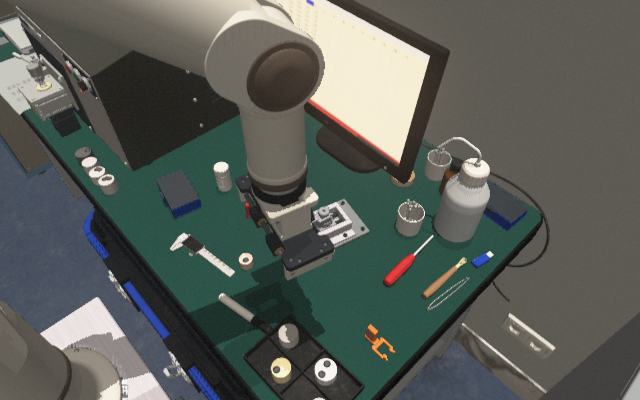

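step_arm([
  {"gripper": 0.7, "tx": -0.06, "ty": -0.01, "tz": 0, "roll": 0},
  {"gripper": 0.7, "tx": -0.08, "ty": 0, "tz": 0, "roll": 0},
  {"gripper": 0.7, "tx": -0.08, "ty": 0, "tz": 0, "roll": 0},
  {"gripper": 0.7, "tx": -0.05, "ty": 0, "tz": 0, "roll": 0},
  {"gripper": 0.7, "tx": 0, "ty": 0, "tz": 0, "roll": 0},
  {"gripper": 0.7, "tx": 0, "ty": 0, "tz": 0, "roll": 0},
  {"gripper": 0.7, "tx": 0, "ty": 0, "tz": 0, "roll": 0},
  {"gripper": 0.7, "tx": 0, "ty": 0, "tz": 0, "roll": 0},
])

```text
clock: 24.75
tool_pos: [0.3791, -0.2532, 0.3686]
orientation: [-180.0, -0.0, 76.0]
force: [-0.0, 0.3, -0.6]
grip_width: 0.0277
```

```bash
python3 - <<'E'
from h import *
s,im=snap('scene','scene9')
c=im['color'][:,:,::-1];cv2.imwrite('pics/s9z.png',cv2.resize(c[190:260,280:360],None,fx=8,fy=8,interpolation=cv2.INTER_CUBIC))
a=load('top8')
P=onz(*a,327.9,199.8,.0745);T=onz(*a,285+235/6-.4,160+325/6-.4,.095)
print(P,T,np.linalg.norm((P-T)[:2]))
E
```

```text
[ 0.59302895 -0.03514515  0.0745    ] [ 0.55635307 -0.02447377  0.095     ] 0.03819683318698914
```

View pics/s9z.png

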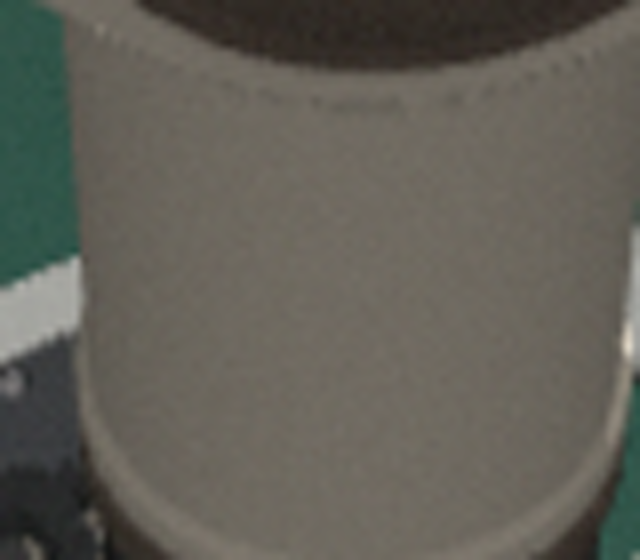

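step_arm([
  {"gripper": 0, "tx": 0.06, "ty": 0.02, "tz": -0.03, "roll": 0},
  {"gripper": 0, "tx": 0.08, "ty": 0.03, "tz": -0.03, "roll": 0},
  {"gripper": 0, "tx": 0.08, "ty": 0.03, "tz": 0, "roll": 0},
  {"gripper": 0, "tx": 0.08, "ty": 0.03, "tz": 0, "roll": 0},
  {"gripper": 0, "tx": 0.08, "ty": 0.03, "tz": 0, "roll": 0},
  {"gripper": 0, "tx": 0.08, "ty": 0.03, "tz": 0, "roll": 0},
  {"gripper": 0, "tx": 0.06, "ty": 0.01, "tz": 0, "roll": 0},
  {"gripper": 0, "tx": 0, "ty": 0, "tz": 0, "roll": 0},
])

```text
clock: 25.6
tool_pos: [0.5307, -0.0182, 0.3984]
orientation: [-180.0, -0.1, 76.4]
force: [-0.4, -0.0, 0.5]
grip_width: 0.087
```

step_arm([
  {"gripper": 0, "tx": 0, "ty": 0, "tz": 0, "roll": 0},
  {"gripper": 0, "tx": 0, "ty": 0, "tz": 0, "roll": 0},
  {"gripper": 0, "tx": 0, "ty": 0, "tz": 0, "roll": 0},
  {"gripper": 0, "tx": 0, "ty": 0, "tz": 0, "roll": 0},
  {"gripper": 0, "tx": 0, "ty": 0, "tz": 0, "roll": 0},
  {"gripper": 0, "tx": 0, "ty": 0, "tz": 0, "roll": 0},
  {"gripper": 0, "tx": 0, "ty": 0, "tz": 0, "roll": 0},
  {"gripper": 0, "tx": 0, "ty": 0, "tz": 0, "roll": 0},
])

```text
clock: 26.4
tool_pos: [0.5292, -0.0246, 0.3987]
orientation: [-180.0, -0.0, 75.9]
force: [0.7, -0.0, 0.2]
grip_width: 0.0919
```

```bash
python3 - <<'E'
from h import *
s,im=snap('wrist','w10');print(s['clock'],s['tool_pos'])
c=im['color'][:,:,::-1]
u,v=map(int,proj(s,im,(.58,-.03,.07)));print(u,v)
cv2.imwrite('pics/w10z.png',cv2.resize(c[v-50:v+50,u-65:u+65],None,fx=6,fy=6,interpolation=cv2.INTER_CUBIC))
E
```

```text
26.4 [ 0.52920445 -0.02464166  0.39871557]
322 229
```

View pics/w10z.png

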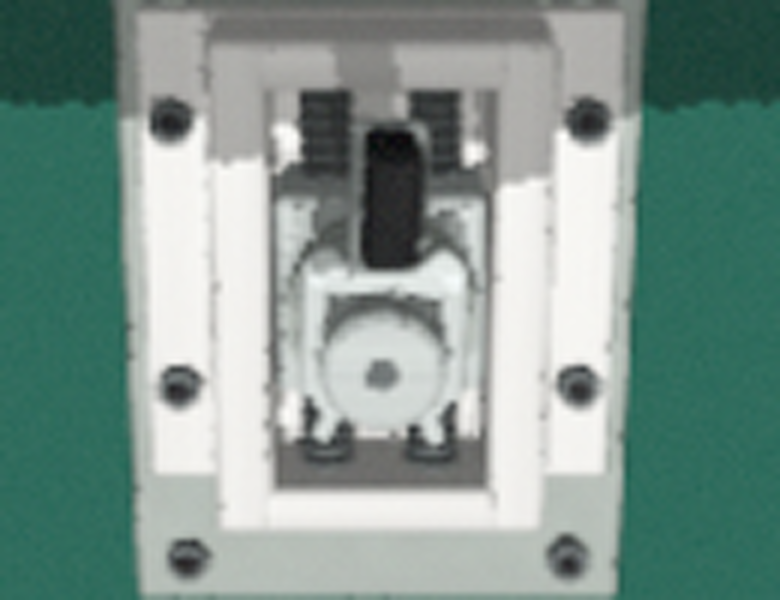

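```bash
python3 - <<'E'
from m import *
o=clip('w10',dict(S=(382,373,.0745),T1=(322,440,.065),T2=(440,440,.065),BF=(385,295,.065),BB=(385,262,.065),tb=(392,268,.099),tb0=(390,205,.099)),(257,179),6)
th=np.radians(-14.2);d=np.array([np.cos(th),np.sin(th)]);n=np.array([-d[1],d[0]])
for k,v in o.items(): q=(v-o['S'])[:2]*1e3;print(k,v.round(4),'along',(q@d).round(1),'lat',(q@n).round(1))
E
```

```text
S [ 0.5902 -0.0354  0.0745] along 0.0 lat 0.0
T1 [ 0.6054 -0.0508  0.065 ] along 18.5 lat -11.2
T2 [ 0.6109 -0.0291  0.065 ] along 18.5 lat 11.2
BF [ 0.5795 -0.0321  0.065 ] along -11.2 lat 0.6
BB [ 0.5731 -0.0305  0.065 ] along -17.8 lat 0.6
tb [ 0.5608 -0.0267  0.099 ] along -30.6 lat 1.2
tb0 [ 0.5501 -0.0244  0.099 ] along -41.6 lat 0.8
```

```bash
python3 -c "
from workcell import robot
print(robot.finish_job())"
```

```text
the job is handed in; nothing more can be done
None
```

The clip is on the stud, snapped home and tug-tested. I handed the job in at about 26.5 s of the 67 s limit.

- **Pushing on:** I pinched the tab, lifted the clip level and pushed it in along the plate axis with its underside at about 59 mm. The push rose to about 6–7.5 N, then dropped to about −2 N as the clip snapped in. I pushed on to about 6 N to seat it. No reading taken between steps was above about 7.6 N, against the 14 N it takes to reach the slide's stop.
- **Tug test:** I pulled back to about 3.2 N by the force reading, or 3.9 N by the torque reading. The hand moved about 3.5–4 mm beyond the zero-force point, so the slide should have followed about 3–3.5 mm; this comes from force and hand position, as the arm hid the stud. I then returned to near-zero force and let go.
- **Final pictures:**
    - The prongs sit evenly round the stud, with their tips 18.5 mm past its axis (18 mm nominal).
    - The front of the cross bar is 11 mm behind the axis (10 mm nominal), so the clip is seated within about 1 mm.
    - The stud is back on its starting pixel, so the slide is at rest.
    - The jar and pot are standing, and the arm is clear of everything.
- **Readings that disagreed:** The force and torque readings differed by up to about 2 N. A rough measurement from the blurry top view put the tab 38 mm behind the stud instead of 32 mm. The sharper wrist picture put it at about 36 mm, but I trusted the prong and bar positions over it.

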